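# Sort the pulled capacitors and rock the stuck heat-sink module out of its slot

## Task

Strip down the open power supply: first stand the two loose capacitors in free pockets of the rack, the long one in the blue row and the short one in the yellow row. Then take the tightly stuck heat-sink module and rock it along its slot, clearly tipping it 5 to 10 degrees towards the slot's red end and back the other way, easing it up a little with every swing until it comes free; do not yank it, or the circuit board is dragged up off its sprung mounts. Finish holding the module still and upright in the gripper just clear above its slot, between 0.5 and 4 cm, and leave everything else on the bench where it is.

Things in the scene. Friction and masses are not known exactly. Their poses are not given: they have to be found in the camera images.
- cap_long_centre (a point): Black-sleeved upright cylinder with a silvery top, 25 mm in diameter and 52 mm tall; the point is at its centre, 26 mm above its underside, z along its axis. Loose, standing on the bench at the start. The LONG loose capacitor; it belongs in the blue row. 31 g.
- cap_short_centre (a point): Black-sleeved upright cylinder with a silvery top, 25 mm in diameter and 36 mm tall; the point is at its centre, 18 mm above its underside, z along its axis. Loose, standing on the bench at the start. The SHORT loose capacitor; it belongs in the yellow row. 22 g.
- row_long (a point): Middle of the blue row (long capacitors) of the rack, on the pocket floor, 3 mm above the bench. The row runs along x: three pockets, 42 mm along by 36 mm across, at x = -45.5, 0, +45.5 mm; walls 3 mm thick, 12 mm above the floor. A long capacitor stands at +45.5; the others are empty. The yellow row's middle is 60 mm off along -y. The rack is fixed.
- row_short (a point): Middle of the yellow row (short capacitors) of the same rack, pockets just like the blue row's and with the same axes; the blue row is 60 mm off along +y. The pocket at +45.5 mm already holds a short capacitor; the other two are empty.
- stored_long_centre (a point): Black-sleeved upright cylinder with a silvery top, 25 mm in diameter and 52 mm tall; the point is at its centre, 26 mm above its underside, z along its axis. Stored already in the blue row; leave it.
- stored_short_centre (a point): Black-sleeved upright cylinder with a silvery top, 25 mm in diameter and 36 mm tall; the point is at its centre, 18 mm above its underside, z along its axis. Stored already in the yellow row; leave it.
- module_centre (a point): Plug-in heat-sink module, stuck upright in the slot: ribbed aluminium block, blue band and one red corner at the top; 44 mm wide (y, + to the red corner), 14 mm thick (x), 76 mm tall, about 160 g. Its lowest 16 mm is a brass blade 8 mm thick, 44 mm wide. Point: its centre, 38 mm above the lower edge, z up. Can be gripped from above across its width or its thickness.
- module_foot (a point): Centre of the lower edge of the module's blade (38 mm below the module's centre), same axes. At the start it rests on a 10 mm wide support in mid-slot, 12 mm below the mouth and 18 mm above the bench; the module can be rocked about this point, its top going to +y and -y, up to about 0.2 rad each way.
- module_top (a point): Centre of the module's top face (38 mm above the module's centre), same axes.
- slot_mouth (a point): Centre of the slot's mouth, 30 mm above the bench, in the white connector; y along the slot to its red end, z up. Spring contacts grip the blade 18 mm either side of the middle, down to 11 mm below the mouth. Straight up it resists with roughly 30 to 50 N; rocked 0.1 to 0.2 rad each way and raised 2 to 3 mm with each swing, it comes with little pull.
- board (a joint): Lift of the green circuit board that carries the slot, on its sprung mounts: 0 at rest, in m; it starts to lift at a pull of about 8 N, then 5 N per mm. The supply's case is fixed to the bench and centred on the slot: 150 mm along the slot's y by 140 mm, walls 36 mm high, 60 mm on the robot's side; other parts on the board are below 42 mm.
- spool: Yellow solder reel, 54 mm in diameter and 50 mm tall; origin at the centre of its underside. Leave alone.
- fan: Black square cooling fan lying flat, 80 x 80 x 25 mm; origin at the centre of its underside. Leave alone.
- driver: Screwdriver with a red handle, 170 mm long, lying along its x. Leave alone.
- mouse: Black computer mouse, 100 x 60 x 34 mm; origin at the centre of its underside. Leave alone.
- meter: Yellow and black multimeter lying on its back, 150 x 78 x 36 mm; origin at the centre of its underside. Leave alone.

How it is judged:
On the way, in this order (a step that is already met when the one before it is completed fails the run):
1. the long capacitor stands in the blue row and the short one in the yellow row (y of cap_long_centre in the frame of row_long between -0.012 and 0.012 m and x of cap_long_centre in the frame of row_long between -0.066 and 0.066 m and z of cap_long_centre in the frame of row_long below 0.03 m and angle between each of cap_long_centre, cap_short_centre's own z axis and vertical below 0.15 rad and y of cap_short_centre in the frame of row_short between -0.012 and 0.012 m and x of cap_short_centre in the frame of row_short between -0.066 and 0.066 m and z of cap_short_centre in the frame of row_short below 0.022 m and contact force between each of cap_long, cap_short and the fingers below 0.1 N), for 0.2 s.
2. the module, still in the slot, is rocked at least 0.07 rad towards the red end (y of cap_long_centre in the frame of row_long between -0.012 and 0.012 m and x of cap_long_centre in the frame of row_long between -0.066 and 0.066 m and z of cap_long_centre in the frame of row_long below 0.03 m and angle between each of cap_long_centre, cap_short_centre's own z axis and vertical below 0.15 rad and y of cap_short_centre in the frame of row_short between -0.012 and 0.012 m and x of cap_short_centre in the frame of row_short between -0.066 and 0.066 m and z of cap_short_centre in the frame of row_short below 0.022 m and y of module_top in the frame of slot_mouth above 0.003 m and angle between the z axis of module_top and the z axis of slot_mouth, either way round above 0.07 rad and z of module_foot in the frame of slot_mouth below -0.001 m), for 0.05 s.
3. the module, still in the slot, is rocked at least 0.07 rad the other way (y of cap_long_centre in the frame of row_long between -0.012 and 0.012 m and x of cap_long_centre in the frame of row_long between -0.066 and 0.066 m and z of cap_long_centre in the frame of row_long below 0.03 m and angle between each of cap_long_centre, cap_short_centre's own z axis and vertical below 0.15 rad and y of cap_short_centre in the frame of row_short between -0.012 and 0.012 m and x of cap_short_centre in the frame of row_short between -0.066 and 0.066 m and z of cap_short_centre in the frame of row_short below 0.022 m and y of module_top in the frame of slot_mouth below -0.003 m and angle between the z axis of module_top and the z axis of slot_mouth, either way round above 0.07 rad and z of module_foot in the frame of slot_mouth below -0.001 m), for 0.05 s.
At the end, for the whole second after the job is handed in: Both capacitors upright and released in pockets of their own rows (within 12 mm of the row's middle line); the module held by the gripper, still, upright within 0.2 rad, blade edge 4 to 45 mm above the slot's mouth and within 25 mm of it sideways, touching nothing of the supply (all of step 1 and z of module_foot in the frame of slot_mouth between 0.004 and 0.045 m and horizontal distance between module_foot and slot_mouth below 0.025 m and angle between module_centre's own z axis and vertical below 0.2 rad and contact force between module and the fingers above 1 N and contact force between module and psu below 0.05 N and linear speed of module below 0.02 m/s); the arm keeps its last pose, push and grip.
It fails at once if the circuit board is dragged more than 3 mm up off its mounts (a pull of about 23 N) (value of joint board above 0.003 m).
It fails at once if a capacitor that was already stored in the rack is tipped or taken out (angle between any of stored_long_centre, stored_short_centre's own z axis and vertical above 0.4 rad or distance of any of stored_long_centre, stored_short_centre from where it was at the start of the episode above 0.025 m).
It fails at once if the solder reel, fan, screwdriver, mouse or meter is shoved more than 30 mm (distance of any of spool, fan, driver, mouse, meter from where it was at the start of the episode above 0.03 m).
It also fails if it takes over 64 s, if anything falls off the work surface, if the arm or the gripper's body presses on something with over 40 N, if the wrist force passes 120 N, or if a joint passes its speed limit or range.

## Robot

A 7-joint arm with a two-finger parallel gripper is mounted at the origin on the work surface. World frame = base frame: x ahead of the robot, y to its left, z up, the work surface at z = 0. Lengths are in m, angles in rad, forces in N, time in s.
With the tool pointing down it reaches from about 0.425 to 0.8 m from the base axis. Payload 8.3 kg.
Tool frame: the origin (TCP) lies midway between the tips of the shut fingers; the grasp point (between the pads) lies 19 mm behind it; z points along the fingers, x is the direction in which the jaws open and shut, and the axes are right-handed (so a half turn about z gives the same grasp; the last joint's range is limited). The gripper opens to 85 mm and grips with 20 to 120 N. Pads are 22 mm wide; open, the fingers measure 114 mm over their backs; the gripper's body (76 mm by 85 mm) begins 54 mm behind the grasp point. The pads swing forward as they close: fully open they stand 13 mm farther back than shut.
Start: joints at [1.198, 0.383, 0.016, 1.37, -0.006, 1.388, -0.046], TCP at [0.191, -0.595, 0.231] pointing down, gripper open.
Joint ranges: [-2.95, 2.95], [-0.25, 2.06], [-1.52, 1.56], [0.18, 2.33], [-1.44, 4.58], [0.02, 2.06], [-3.01, 3.01]. Speed limits (rad/s): [2.39, 2.39, 3.01, 3.01, 3.14, 3.14, 3.14].

## Interface

Orientations are given as a unit quaternion [x, y, z, w].
In Python, from station import readout, optics, ctrl gives the robot as it stands.
- The arm moves only by the shell command python3 -m jog 'ROWS' [FORCE]. ROWS is JSON, a list that holds one entry, the list of rows, each a list of 7 numbers: the shift along the tool's x, y, z scaled (see below), then the turn, a rotation vector about the tool's x, y, z scaled (see below), then the closure, from 0 (fully open) to 1 (shut). A call has 1 to 8 rows; each row shifts and turns the pose as measured when the row begins, along the tool's axes as they then stand; what a row does not reach is not made up. The controller multiplies each number of a shift by 0.03 m and each number of a turn by 0.08 rad. A row lasts 1/12 s, in which the tool goes at most 41.7 mm and 7.16 degrees, less where a joint would pass 70% of its speed; a pose out of reach is approached as far as the arm can. A call with a number of a shift or a turn outside -1 to 1 is refused whole. A call with a gripper value outside its range is refused whole. The fingers move at their own pace and stop on an object; FORCE is the grip in N (left out, the last holds). Time passes only in rows, so rows that do not move let the fingers close. It gives the time, the measured TCP pose, the force and the opening at its end, in the units of the state.
- readout.get_obs(): the state, without advancing time (a new reading comes with each control period).
- optics.camera(name): name is "scene" or "top" or "wrist"; returns a dict with "image" (420x560x3 uint8, red, green, blue), "mtx" (3x3 intrinsics, pixels), "R" (3x3) and "t" (3): a world point X has camera coordinates R X + t. Camera axes: x right, y down, z forward; pixel columns grow to the right and rows downward; lengths in m; the calibration is good to about 2 mm. A picture is of the moment at which its call begins. There is no depth.
- ctrl.close_job(): hands the job in, once; it reports no verdict.
The state is a dict: "time": time; "qpos": joint angles; "joint_velocities": joint speeds; "joint_torque": joint torques, N m; "ee_pos": TCP position; "tool_rot": TCP orientation; "ft_force": force on the tool from outside, world axes, zero at the start; "wrist_torque": the same for the moment, N m; "opening": opening from 0.0 (shut) to 1.0 (fully open).
Only numpy, scipy, OpenCV 4.12 (cv2) and the standard library are available. Lean on these libraries where they do the work, as an engineer would, in place of code of your own. Each camera call takes 0.05 s, during which the arm holds its last target.

## Working session

There is one attempt and no reset: what is moved stays moved. The work goes in short steps, Python scripts to look and compute and a shell command to move; the robot and the scene stay as the last step left them, time stands still between calls to the robot, and variables do not carry over. Pictures are saved under pics/ and viewed, and the job is handed in when it is done.

```bash
ls; mkdir -p pics; python3 - <<'E'
from station import readout, optics
import cv2
print(readout.get_obs())
for n in ("scene","top","wrist"):
    c=optics.camera(n); cv2.imwrite(f"pics/{n}0.png",c["image"][:,:,::-1]); print(n,c["mtx"].tolist(),c["R"].tolist(),c["t"].tolist())
E
```

```text
pics
{'time': 0.0, 'qpos': array([ 1.1981023 ,  0.38423828,  0.01639747,  1.37120033, -0.0062831 ,
        1.38818836, -0.04652165]), 'joint_velocities': array([-2.46937774e-03,  4.71119036e-05, -3.44141770e-04, -1.66263002e-03,
       -8.72873320e-04, -9.46347304e-04, -5.07653664e-04]), 'joint_torque': array([-1.09149623e-03, -6.27604365e+01,  8.43459517e-01, -3.71828198e+01,
        1.64322794e-02,  1.41533342e-02, -1.88251590e-05]), 'ee_pos': array([ 0.19039547, -0.59474957,  0.23025807]), 'tool_rot': array([ 8.07738573e-01, -5.89540002e-01, -8.19383544e-04, -5.59442466e-04]), 'ft_force': array([-0.77290149,  0.59524544, -0.39214083]), 'wrist_torque': array([ 0.00731626, -0.0124438 , -0.00635669]), 'opening': 0.9959933469985396}
scene [[437.2412722589075, 0.0, 288.65163885211376], [0.0, 437.2412722589075, 218.6144840590441], [0.0, 0.0, 1.0]] [[-0.4804381727601001, 0.8768772680529832, -0.01629168275140179], [0.5267262507163927, 0.2736392914203397, -0.8047863039324327], [-0.701240771034591, -0.39523131829715946, -0.5933410369053379]] [0.1710249280432492, -0.23491178521220046, 1.546384700376331]
top [[500.22567668102664, 0.0, 275.94809725167624], [0.0, 500.22567668102664, 209.74557574753865], [0.0, 0.0, 1.0]] [[0.031105131896253163, -0.9994732939769789, 0.009252318440512362], [-0.9924461258875055, -0.03198284807626304, -0.11843894899826113], [0.11867248198549955, -0.005498368461519505, -0.9929182292433062]] [0.06878097963453884, 0.5543843257205607, 1.1785999004439975]
wrist [[362.8955251911293, 0.0, 278.6080998119606], [0.0, 362.8955251911293, 199.82921320121798], [0.0, 0.0, 1.0]] [[0.30462982027115953, -0.952465869881065, -0.0030723465413976816], [-0.9009644072548145, -0.2892013375975387, 0.3234589976979748], [-0.3089721823425939, -0.09576718145327157, -0.9462371993823508]] [-0.6230121282001931, -0.04245627272216364, 0.38300990283718395]
```

View pics/scene0.png

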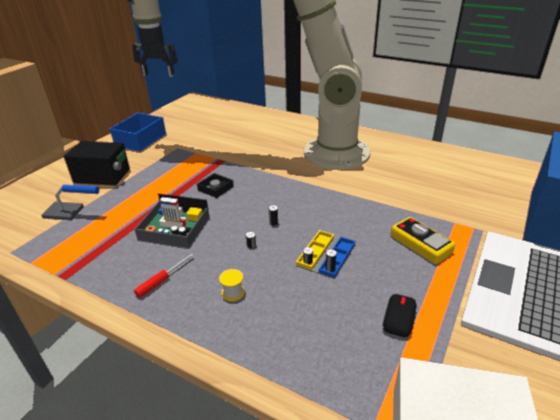

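View pics/top0.png

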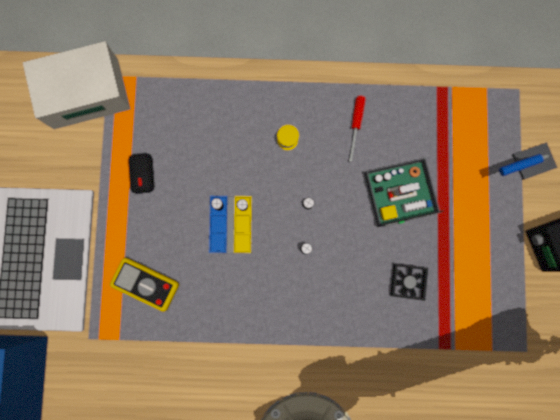

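View pics/wrist0.png

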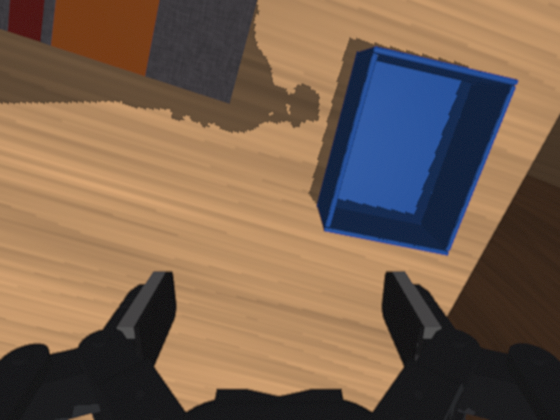

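The top view shows loose capacitors near (308,203) and (306,248). The rack has its blue row at column ~218 and its yellow row at ~243, with stored caps at the top end (row ~204). The supply is near (401,193). I'll zoom in.

```bash
python3 - <<'E'
import cv2,numpy as np
t=cv2.imread("pics/top0.png"); s=cv2.imread("pics/scene0.png")
a=cv2.resize(t[185:265,195:325],None,fx=6,fy=6,interpolation=cv2.INTER_CUBIC)
b=cv2.resize(t[150:232,355:445],None,fx=7,fy=7,interpolation=cv2.INTER_CUBIC)
c=cv2.resize(s[185:285,230:365],None,fx=5.9,fy=5.9,interpolation=cv2.INTER_CUBIC)
d=cv2.resize(s[180:260,130:220],None,fx=7,fy=7,interpolation=cv2.INTER_CUBIC)
for n,i in zip("abcd",(a,b,c,d)): cv2.imwrite(f"pics/z_{n}.png",i); print(i.shape)
E
```

```text
(480, 780, 3)
(574, 630, 3)
(590, 796, 3)
(560, 630, 3)
```

View pics/z_a.png

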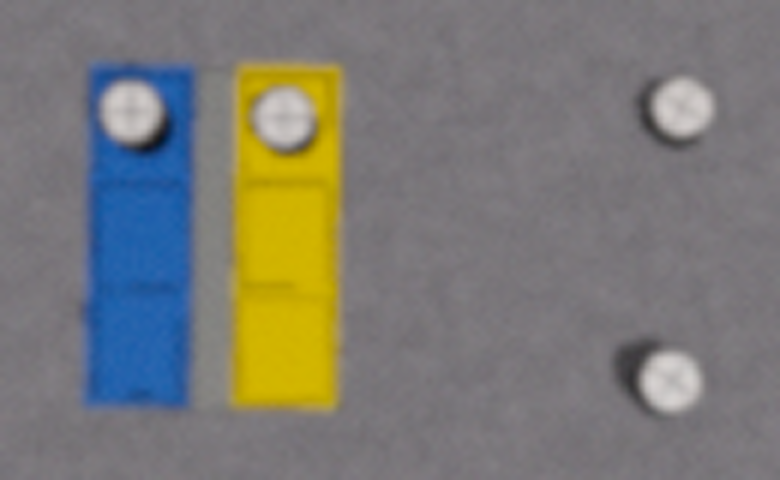

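View pics/z_b.png

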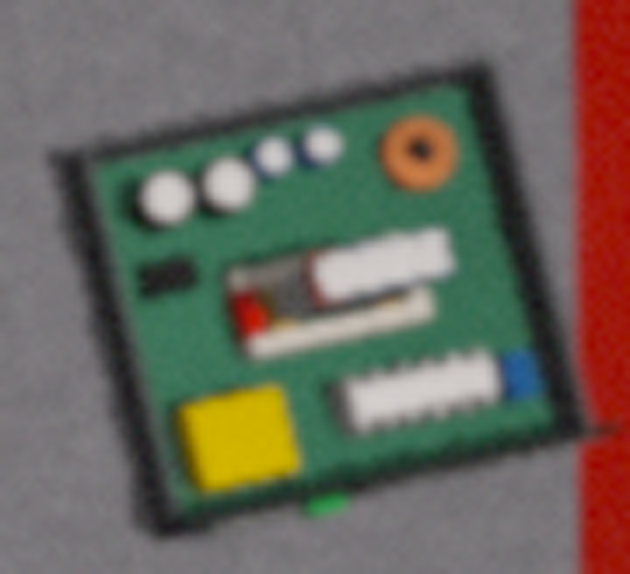

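View pics/z_c.png

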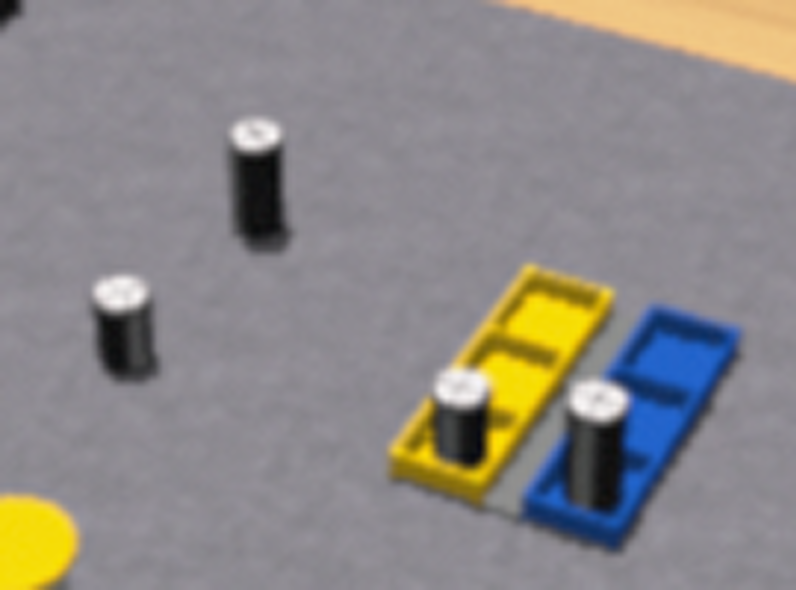

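View pics/z_d.png

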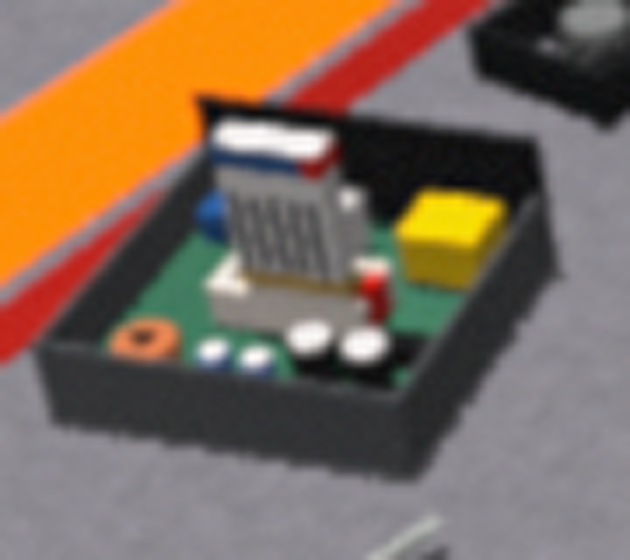

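```bash
cat > h.py <<'E'
import numpy as np, cv2
from station import readout, optics
def ray(c,uv):
    K,R,t=map(np.array,(c["mtx"],c["R"],c["t"]))
    d=R.T@np.linalg.inv(K)@np.array([uv[0],uv[1],1.]); o=-R.T@t
    return o,d
def plane(c,uv,z):
    o,d=ray(c,uv); return o+d*(z-o[2])/d[2]
def proj(c,X):
    p=np.array(c["mtx"])@(np.array(c["R"])@np.array(X)+c["t"]); return p[:2]/p[2]
E
cat > m1.py <<'E'
from h import *
T=optics.camera("top"); S=optics.camera("scene")
A=lambda u,v:(195+(u+.5)/6-.5,185+(v+.5)/6-.5)
B=lambda u,v:(355+(u+.5)/7-.5,150+(v+.5)/7-.5)
C=lambda u,v:(230+(u+.5)/5.9-.5,185+(v+.5)/5.9-.5)
D=lambda u,v:(130+(u+.5)/7-.5,180+(v+.5)/7-.5)
def P(n,a,z,b=None):
    r=[plane(T,a,z).round(4)[:2]]
    if b: r.append(plane(S,b,z).round(4)[:2])
    print(n,*r)
P("long",A(670,381),.052,C(256,133))
P("short",A(683,107),.036,C(121,294))
P("storL",A(131,112),.055,C(598,401))
P("storS",A(285,118),.039,C(461,388))
for n,a in dict(blTL=(90,66),blTR=(195,66),blBL=(85,405),blBR=(190,405),yTL=(238,66),yTR=(342,66),yBL=(233,406),yBR=(338,406)).items(): P(n,A(*a),.015)
for n,b in dict(yR=(530,266),yRr=(614,291),yL=(391,455),yLr=(480,486),bR=(655,307),bRr=(742,331),bL=(525,508),bLr=(620,535)).items(): print(n,plane(S,C(*b),.015).round(4))
P("modtop",B(383,267),.094,D(275,148))
for a in ((315,262),(440,230),(455,272),(325,303)): P("mt",B(*a),.094)
for a in ((55,155),(490,65),(590,432),(160,530)): P("case",B(*a),.036)
P("slotfront",B(250,352),.03);P("slotfront",B(435,308),.03)
P("slotback",B(230,270),.03)
E
python3 m1.py
```

```text
long [0.4608 0.012 ] [0.461  0.0099]
short [0.5719 0.0083] [0.5739 0.0075]
storL [0.5602 0.2284] [0.5632 0.228 ]
storS [0.5619 0.1683] [0.5646 0.1678]
blTL [0.5839 0.2506]
blTR [0.5853 0.2076]
blBL [0.4452 0.2461]
blBR [0.4466 0.2037]
yTL [0.5858 0.19  ]
yTR [0.5872 0.1473]
yBL [0.4467 0.1863]
yBR [0.4481 0.1438]
yR [0.4495 0.145  0.015 ]
yRr [0.4486 0.1859 0.015 ]
yL [0.5907 0.1489 0.015 ]
yLr [0.5904 0.1897 0.015 ]
bR [0.4507 0.2066 0.015 ]
bRr [0.4486 0.2468 0.015 ]
bL [0.5937 0.2115 0.015 ]
bLr [0.5902 0.2515 0.015 ]
modtop [ 0.6059 -0.2204] [ 0.6126 -0.2158]
mt [ 0.6068 -0.1979]
mt [ 0.6189 -0.2393]
mt [ 0.605  -0.2443]
mt [ 0.5932 -0.2012]
case [ 0.6518 -0.1217]
case [ 0.6888 -0.2739]
case [ 0.5605 -0.308 ]
case [ 0.5217 -0.1593]
slotfront [ 0.5855 -0.1915]
slotfront [ 0.6031 -0.2561]
slotback [ 0.6142 -0.1844]
```

```bash
cat > go.py <<'E'
# suggest: python3 go.py x y z [yaw_deg]  -> tool-frame shift and turn in row units (total)
from h import *; import sys
from scipy.spatial.transform import Rotation as Ro
o=readout.get_obs(); p=o["ee_pos"]; R=Ro.from_quat(o["tool_rot"])
tg=np.array(list(map(float,sys.argv[1:4]))); 
d=R.inv().apply(tg-p); print("t",round(o["time"],2),"p",p.round(4),"F",o["ft_force"].round(1),"open",round(o["opening"],3))
X=R.as_matrix(); print("yaw",np.degrees(np.arctan2(X[1,0],X[0,0])).round(2),"z",X[:,2].round(3),"q",o["qpos"].round(2))
print("shift units",(d/.03).round(2))
if len(sys.argv)>4:
    y=np.radians(float(sys.argv[4])); ti=np.radians(float(sys.argv[5])) if len(sys.argv)>5 else 0; 
    G=Ro.from_matrix(np.array([[np.cos(y),np.sin(y),0],[np.sin(y),-np.cos(y),0],[0,0,-1]]).astype(float))
    print("turn units",((R.inv()*G).as_rotvec()/.08).round(2), "shift units after turn",(G.inv().apply(tg-p)/.03).round(2))
E
python3 go.py 0.46 -0.595 0.23 0; python3 -m jog '[[[0.2,-0.9,0,0,0,0,0],[0.2,-0.9,0,0,0,-1,0],[0,0,0,0,0,-1,0],[0,0,0,0,0,-1,0],[0,0,0,0,0,-1,0],[0,0,0,0,0,-1,0],[0,0,0,0,0,-1,0],[0,0,0,0,0,-1,0]]]'; python3 go.py 0.46 0.01 0.23 0
```

```text
t 0.25 p [ 0.1905 -0.595   0.2308] F [-0.  -0.3  0.7] open 1.001
yaw -72.25 z [-0.     0.001 -1.   ] q [ 1.2   0.38  0.02  1.37 -0.01  1.39 -0.05]
shift units [ 2.74 -8.56  0.02]
turn units [-1.000e-02  1.000e-02 -1.576e+01] shift units after turn [8.98 0.   0.03]
time: 0.92
ee_pos: [0.2478, -0.589, 0.2288]
tool_rot: [0.943, -0.333, -0.002, -0.001]
ft_force: [-1.0, 0.0, 0.5]
opening: 1.001
t 0.92 p [ 0.2478 -0.589   0.2288] F [-1.   0.   0.5] open 1.001
yaw -38.91 z [-0.002  0.004 -1.   ] q [ 1.19  0.42 -0.1   1.32  0.04  1.4   0.42]
shift units [ -7.04 -19.98   0.02]
turn units [-0.04  0.04 -8.49] shift units after turn [  7.07 -19.97  -0.04]
```

```bash
python3 -m jog '[[[0.8,-0.6,0,0,0,-1,0],[0.8,-0.6,0,0,0,-1,0],[0.85,-0.5,0,0,0,-1,0],[0.9,-0.4,0,0,0,-1,0],[0.9,-0.4,0,0,0,-1,0],[0.9,-0.3,0,0,0,-1,0],[0.5,-0.8,0,0,0,-1,0],[0,-1,0,0,0,-1,0]]]'; python3 go.py 0.46 0.01 0.23 0
python3 -m jog '[[[0,-1,0,0,0,-0.5,0],[0,-1,0,0,0,0,0],[0,-1,0,0,0,0,0],[0,-1,0,0,0,0,0],[0,-1,0,0,0,0,0],[0,-1,0,0,0,0,0],[0,-1,0,0,0,0,0],[0,-1,0,0,0,0,0]]]'; python3 go.py 0.46 0.01 0.23 0
```

```text
time: 1.58
ee_pos: [0.4461, -0.5402, 0.2232]
tool_rot: [1.0, -0.012, -0.005, -0.002]
ft_force: [0.8, 0.3, 0.4]
opening: 1.001
t 1.58 p [ 0.4461 -0.5402  0.2232] F [0.8 0.3 0.4] open 1.001
yaw -1.38 z [-0.009  0.005 -1.   ] q [ 0.98  0.58 -0.25  1.11  0.14  1.48  0.73]
shift units [  0.02 -18.35  -0.14]
turn units [-0.06  0.12 -0.3 ] shift units after turn [  0.46 -18.34  -0.23]
time: 2.25
ee_pos: [0.4422, -0.2875, 0.22]
tool_rot: [1.0, 0.014, -0.006, -0.005]
ft_force: [0.6, 1.0, 0.2]
opening: 1.001
t 2.25 p [ 0.4422 -0.2875  0.22  ] F [0.6 1.  0.2] open 1.001
yaw 1.56 z [-0.012  0.009 -1.   ] q [ 0.84  0.21 -0.38  1.63  0.08  1.33  0.48]
shift units [ 0.86 -9.9  -0.25]
turn units [-0.11  0.15  0.34] shift units after turn [ 0.59 -9.92 -0.33]
```

```bash
python3 -m jog '[[[0.1,-1,0,0,0,0.2,0.2],[0.1,-1,0,0,0,0.1,0.2],[0.1,-1,0,0,0,0,0.2],[0.1,-1,0,0,0,0,0.2],[0.1,-1,0,0,0,0,0.2],[0.1,-1,0,0,0,0,0.2],[0.1,-1,0,0,0,0,0.2],[0.1,-1,0,0,0,0,0.2]]]'; python3 go.py 0.46 0.01 0.20 0
python3 -m jog '[[[0,-1,0.1,-0.1,0.15,0,0.2],[0,-0.7,0.1,0,0,0,0.2],[0,0,0,0,0,0,0.2]]]'; python3 go.py 0.46 0.01 0.20 0
python3 - <<'E'
from h import *
c=optics.camera("wrist"); cv2.imwrite("pics/w1.png",c["image"][:,:,::-1])
for X in ((.461,.011,.052),(.573,.008,.036)): print(proj(c,X))
np.savez("w1.npz",**{k:c[k] for k in ("mtx","R","t")})
E
```

```text
time: 2.92
ee_pos: [0.4624, -0.0361, 0.2223]
tool_rot: [1.0, -0.0, -0.006, -0.003]
ft_force: [0.8, 0.5, 0.1]
opening: 0.799
t 2.92 p [ 0.4624 -0.0361  0.2223] F [0.8 0.5 0.1] open 0.799
yaw -0.03 z [-0.011  0.005 -1.   ] q [ 0.57  0.08 -0.58  1.77  0.04  1.31 -0.02]
shift units [-0.07 -1.53  0.75]
turn units [-0.07  0.14 -0.01] shift units after turn [-0.08 -1.54  0.74]
time: 3.17
ee_pos: [0.4621, 0.0247, 0.2171]
tool_rot: [1.0, 0.004, 0.002, 0.001]
ft_force: [-0.5, 0.3, -0.0]
opening: 0.799
t 3.17 p [0.4621 0.0247 0.2171] F [-0.5  0.3 -0. ] open 0.799
yaw 0.49 z [ 0.004 -0.002 -1.   ] q [ 0.49  0.08 -0.64  1.79  0.05  1.28 -0.15]
shift units [-0.07  0.49  0.57]
turn units [ 0.02 -0.05  0.11] shift units after turn [-0.07  0.49  0.57]
[276.86501232 191.67392432]
[396.23038324 190.42703988]
```

View pics/w1.png

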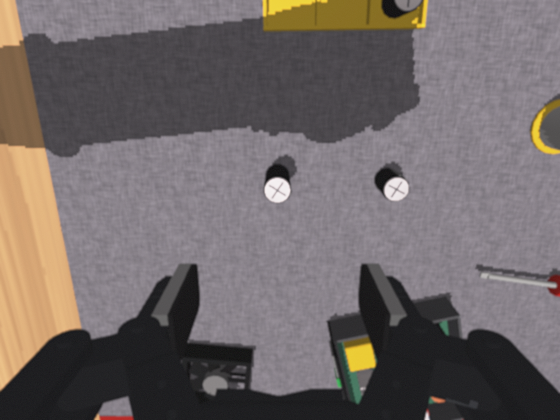

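```bash
python3 - <<'E'
from h import *
c=dict(np.load("w1.npz")); print(plane(c,(278,189.5),.052),plane(c,(397,188.5),.036))
E
python3 go.py 0.462 0.0125 0.025 0
python3 -m jog '[[[0,0.4,0.9,0,0,0.1,0.3],[0,0,1,0,0,0,0.3],[0,0,1,0,0,0,0.3],[0,0,1,0,0,0,0.3]]]'; python3 go.py 0.462 0.0125 0.025 0
```

```text
[0.46199738 0.01303804 0.052     ] [0.57350777 0.00989457 0.036     ]
t 3.22 p [0.4622 0.023  0.2173] F [-0.2  0.5 -0. ] open 0.807
yaw 0.43 z [ 0.004 -0.002 -1.   ] q [ 0.49  0.07 -0.64  1.79  0.05  1.28 -0.15]
shift units [-0.03  0.33  6.41]
turn units [ 0.03 -0.05  0.09] shift units after turn [-0.01  0.35  6.41]
time: 3.55
ee_pos: [0.4692, 0.007, 0.1041]
tool_rot: [1.0, -0.001, 0.01, 0.003]
ft_force: [0.5, -0.5, 0.2]
opening: 0.702
t 3.55 p [0.4692 0.007  0.1041] F [ 0.5 -0.5  0.2] open 0.702
yaw -0.14 z [ 0.02  -0.006 -1.   ] q [ 0.48  0.2  -0.62  1.95  0.14  1.02 -0.21]
shift units [-0.29 -0.2   2.63]
turn units [ 0.07 -0.25 -0.03] shift units after turn [-0.24 -0.18  2.64]
```

```bash

python3 -m jog '[[[-0.25,-0.2,0.2,0.07,-0.25,0,0.3],[0,0,0.1,0,0,0,0.3]]]'; python3 go.py 0.462 0.0128 0.025 0
```

```text
time: 3.72
ee_pos: [0.4578, 0.0106, 0.09]
tool_rot: [1.0, -0.003, -0.006, -0.0]
ft_force: [-0.5, 0.8, 0.1]
opening: 0.698
t 3.72 p [0.4578 0.0106 0.09  ] F [-0.5  0.8  0.1] open 0.698
yaw -0.35 z [-0.011  0.    -1.   ] q [ 0.47  0.22 -0.62  1.96  0.15  1.02 -0.22]
shift units [ 0.16 -0.08  2.17]
turn units [-0.    0.14 -0.08] shift units after turn [ 0.14 -0.07  2.17]
```

```bash

python3 -m jog '[[[0.12,-0.05,0.5,0,0.1,0,0.3],[0,0,0.5,0,0,0,0.3],[0,0,0.5,0,0,0,0.3],[0,0,0.3,0,0,0,0.3],[0,0,0,0,0,0,0.3]]]'; python3 go.py 0.462 0.0128 0.025 0
```

```text
time: 4.13
ee_pos: [0.4648, 0.0091, 0.0395]
tool_rot: [1.0, -0.005, 0.001, 0.001]
ft_force: [-0.7, 0.6, 0.2]
opening: 0.699
t 4.13 p [0.4648 0.0091 0.0395] F [-0.7  0.6  0.2] open 0.699
yaw -0.62 z [ 0.001 -0.001 -1.   ] q [ 0.44  0.3  -0.6   2.    0.22  0.9  -0.28]
shift units [-0.1  -0.12  0.48]
turn units [ 0.02 -0.02 -0.14] shift units after turn [-0.09 -0.12  0.48]
```

```bash

python3 -m jog '[[[-0.1,-0.12,0.3,0,0,-0.1,0.3],[0,0,0.15,0,0,0,0.3],[0,0,0,0,0,0,0.9],[0,0,0,0,0,0,0.9],[0,0,0,0,0,0,0.9],[0,0,0,0,0,0,0.9],[0,0,0,0,0,0,0.9]]]' 30; python3 go.py 0.462 0.0128 0.025 0
```

```text
time: 4.72
ee_pos: [0.4647, 0.0126, 0.0292]
tool_rot: [1.0, -0.001, 0.003, 0.001]
ft_force: [-0.5, 0.1, -0.3]
opening: 0.279
t 4.72 p [0.4647 0.0126 0.0292] F [-0.5  0.1 -0.3] open 0.279
yaw -0.16 z [ 0.007 -0.002 -1.   ] q [ 0.43  0.31 -0.6   2.01  0.23  0.87 -0.3 ]
shift units [-0.09 -0.01  0.14]
turn units [ 0.03 -0.09 -0.04] shift units after turn [-0.09 -0.01  0.14]
```

```bash

python3 -m jog '[[[0,0,-0.7,0,0,0,0.9],[0,0,-1,0,0,0,0.9],[0,0,-1,0,0,0,0.9],[0,-1,-0.5,0,0,0,0.9],[0,-1,0,0,0,0,0.9],[0,-1,0,0,0,0,0.9],[0,-1,0,0,0,0,0.9],[0,-0.5,0,0,0,0,0.9]]]'; python3 go.py 0.4725 0.2266 0.13 1.8
```

```text
time: 5.38
ee_pos: [0.466, 0.1474, 0.1316]
tool_rot: [1.0, -0.008, 0.005, 0.001]
ft_force: [-1.0, 0.4, 0.4]
opening: 0.28
t 5.38 p [0.466  0.1474 0.1316] F [-1.   0.4  0.4] open 0.28
yaw -0.9 z [ 0.01  -0.003 -1.   ] q [ 0.27  0.23 -0.72  1.85  0.18  1.11 -0.54]
shift units [ 0.17 -2.64  0.05]
turn units [ 0.03 -0.12 -0.59] shift units after turn [ 0.3  -2.63  0.05]
```

```bash

python3 -m jog '[[[0.2,-1,0,0.03,-0.12,-0.6,0.9],[0.1,-1,0,0,0,0,0.9],[0,-0.4,0,0,0,0,0.9],[0,0,0,0,0,0,0.9]]]'; python3 go.py 0.4725 0.2266 0.13 1.8
python3 - <<'E'
from h import *
c=optics.camera("wrist"); cv2.imwrite("pics/w2.png",c["image"][:,:,::-1])
np.savez("w2.npz",**{k:c[k] for k in ("mtx","R","t")})
c=optics.camera("scene"); cv2.imwrite("pics/s2.png",cv2.resize(c["image"][150:290,200:380,::-1],None,fx=4,fy=4))
E
```

```text
time: 5.72
ee_pos: [0.4737, 0.2269, 0.133]
tool_rot: [1.0, 0.019, 0.001, -0.001]
ft_force: [-0.7, -0.3, -1.1]
opening: 0.282
t 5.72 p [0.4737 0.2269 0.133 ] F [-0.7 -0.3 -1.1] open 0.282
yaw 2.21 z [ 0.002  0.002 -1.   ] q [ 0.12  0.33 -0.75  1.76  0.24  1.15 -0.67]
shift units [-0.04  0.01  0.1 ]
turn units [-0.02 -0.03  0.09] shift units after turn [-0.04  0.01  0.1 ]
```

View pics/w2.png

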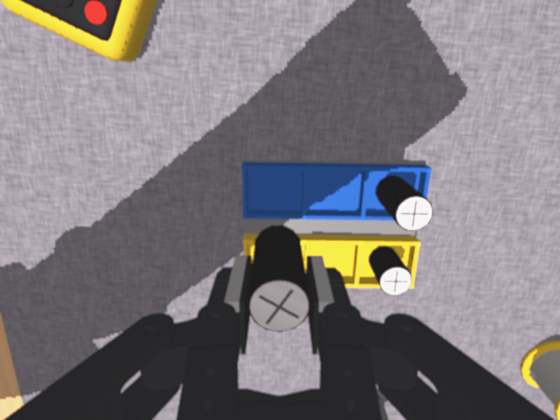

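View pics/s2.png

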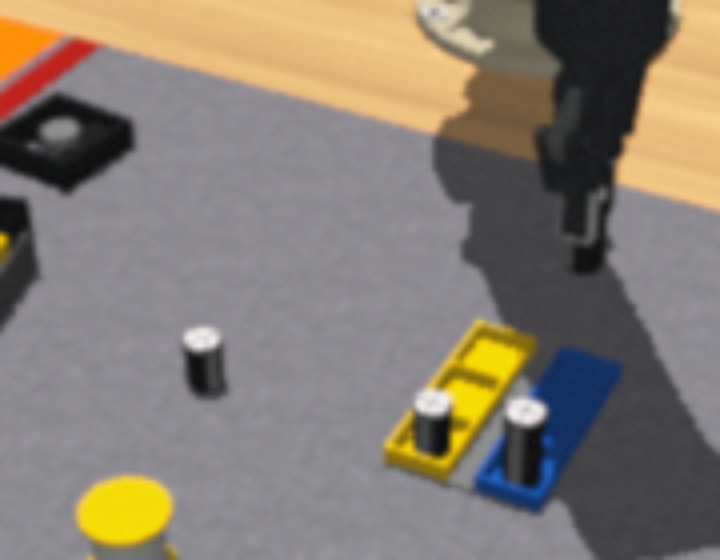

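```bash
python3 - <<'E'
from h import *
c=dict(np.load("w2.npz"))
for uv in ((244,163),(430,166),(243,219),(244,235),(419,242),(303,168),(302,218),(361,172)): print(uv,plane(c,uv,.015).round(4))
print(plane(c,(279,305),.156).round(4))
print(plane(c,(414,213),.055).round(4),plane(c,(395,281),.039).round(4))
E
```

```text
(244, 163) [0.4475 0.2496 0.015 ]
(430, 166) [0.5848 0.2526 0.015 ]
(243, 219) [0.447  0.2053 0.015 ]
(244, 235) [0.4479 0.1917 0.015 ]
(419, 242) [0.5867 0.1909 0.015 ]
(303, 168) [0.4911 0.2475 0.015 ]
(302, 218) [0.4927 0.2078 0.015 ]
(361, 172) [0.5344 0.2461 0.015 ]
[0.4739 0.2263 0.156 ]
[0.5623 0.2297 0.055 ] [0.5633 0.1693 0.039 ]
```

```bash

python3 -m jog '[[[-0.08,0,0.5,0,0,0,0.9],[0,0,0.6,0,0,0,0.9],[0,0,0.5,0,0,0,0.9],[0,0,0.4,0,0,0,0.9],[0,0,0,0,0,0,0.9]]]'; python3 go.py 0.471 0.2272 0.034 1.8
```

```text
time: 6.23
ee_pos: [0.4745, 0.2152, 0.0713]
tool_rot: [1.0, 0.013, 0.003, 0.002]
ft_force: [-0.1, -1.4, -0.7]
opening: 0.282
t 6.23 p [0.4745 0.2152 0.0713] F [-0.1 -1.4 -0.7] open 0.282
yaw 1.5 z [ 0.005 -0.004 -1.   ] q [ 0.1   0.39 -0.72  1.83  0.31  1.03 -0.71]
shift units [-0.11 -0.41  1.24]
turn units [ 0.06 -0.07 -0.07] shift units after turn [-0.1  -0.4   1.24]
```

```bash

python3 -m jog '[[[-0.1,-0.4,0.1,0,0,0,0.9],[-0.02,-0.1,0.25,0.05,-0.05,0,0.9],[0,0,0,0,0,0,0.9]]]'; python3 go.py 0.471 0.2272 0.034 1.8
```

```text
time: 6.48
ee_pos: [0.4717, 0.2261, 0.0604]
tool_rot: [1.0, 0.01, 0.0, 0.001]
ft_force: [-0.9, -0.4, -0.7]
opening: 0.279
t 6.48 p [0.4717 0.2261 0.0604] F [-0.9 -0.4 -0.7] open 0.279
yaw 1.17 z [ 0.001 -0.003 -1.   ] q [ 0.08  0.42 -0.71  1.83  0.32  1.01 -0.75]
shift units [-0.02 -0.04  0.88]
turn units [ 0.03 -0.01 -0.14] shift units after turn [-0.02 -0.04  0.88]
```

```bash

python3 -m jog '[[[0,-0.08,0.25,0.03,0,-0.1,0.9],[0,-0.08,0.25,0,0,0,0.9],[0,-0.06,0.15,0,0,0,0.9],[0,0,0,0,0,0,0.9]]]'; python3 go.py 0.471 0.2272 0.0325 1.8
```

```text
time: 6.82
ee_pos: [0.4732, 0.2314, 0.04]
tool_rot: [1.0, 0.014, 0.001, 0.0]
ft_force: [-0.1, -1.0, 0.0]
opening: 0.281
t 6.82 p [0.4732 0.2314 0.04  ] F [-0.1 -1.   0. ] open 0.281
yaw 1.55 z [ 0.003 -0.    -1.   ] q [ 0.06  0.45 -0.7   1.84  0.35  0.97 -0.77]
shift units [-0.08  0.14  0.25]
turn units [ 0.01 -0.03 -0.05] shift units after turn [-0.08  0.14  0.25]
```

```bash

python3 -m jog '[[[-0.05,0.1,0.12,0,0,0,0.9],[0,0,0.12,0,0,0,0.9],[0,0,0.05,0,0,0,0.9],[0,0,0,0,0,0,0.9]]]'; python3 go.py 0.471 0.2272 0.0325 1.8
```

```text
time: 7.15
ee_pos: [0.4722, 0.2288, 0.0317]
tool_rot: [1.0, 0.014, 0.002, -0.0]
ft_force: [-0.3, 0.7, -0.5]
opening: 0.283
t 7.15 p [0.4722 0.2288 0.0317] F [-0.3  0.7 -0.5] open 0.283
yaw 1.58 z [ 0.004  0.    -1.   ] q [ 0.06  0.46 -0.69  1.85  0.36  0.95 -0.77]
shift units [-0.04  0.05 -0.03]
turn units [-0.   -0.05 -0.05] shift units after turn [-0.04  0.05 -0.03]
```

```bash

python3 -m jog '[[[0,0,0.06,0,0,0,0.9],[0,0,0.06,0,0,0,0.9],[0,0,0,0,0,0,0.9]]]'; python3 go.py 0.471 0.2272 0.0325 1.8
python3 - <<'E'
from h import *
c=optics.camera("scene"); cv2.imwrite("pics/s3.png",cv2.resize(c["image"][190:270,290:380,::-1],None,fx=7,fy=7))
E
```

```text
time: 7.4
ee_pos: [0.4726, 0.2295, 0.0322]
tool_rot: [1.0, 0.014, 0.003, 0.001]
ft_force: [0.3, 0.2, 0.0]
opening: 0.284
t 7.4 p [0.4726 0.2295 0.0322] F [0.3 0.2 0. ] open 0.284
yaw 1.61 z [ 0.006 -0.001 -1.   ] q [ 0.05  0.46 -0.69  1.85  0.36  0.95 -0.77]
shift units [-0.05  0.07 -0.01]
turn units [ 0.02 -0.08 -0.04] shift units after turn [-0.05  0.07 -0.01]
```

View pics/s3.png

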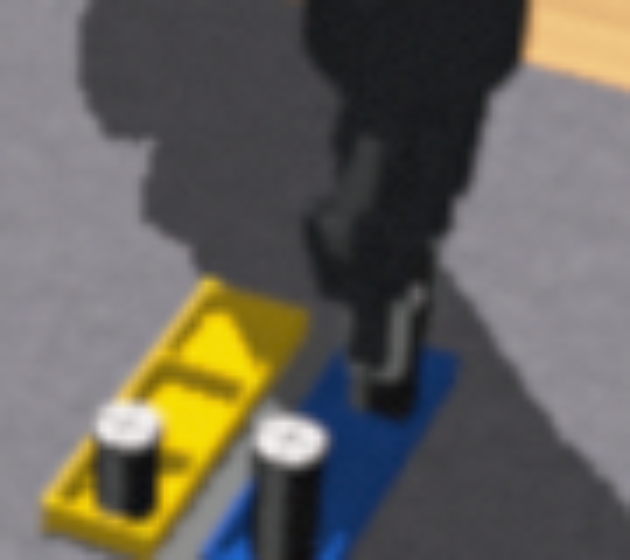

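```bash

python3 -m jog '[[[0,0,0.1,0,0,0,0.9],[0,0,0.1,0,0,0,0.9],[0,0,0.1,0,0,0,0.9],[0,0,0,0,0,0,0.9]]]'; python3 go.py 0.471 0.2272 0.0325 1.8
```

```text
time: 7.78
ee_pos: [0.4752, 0.232, 0.0307]
tool_rot: [1.0, 0.014, 0.007, 0.0]
ft_force: [0.2, -0.2, -1.0]
opening: 0.276
t 7.78 p [0.4752 0.232  0.0307] F [ 0.2 -0.2 -1. ] open 0.276
yaw 1.65 z [ 0.015 -0.001 -1.   ] q [ 0.05  0.46 -0.69  1.85  0.37  0.95 -0.78]
shift units [-0.14  0.16 -0.06]
turn units [ 0.01 -0.18 -0.03] shift units after turn [-0.14  0.16 -0.06]
```

```bash

python3 -m jog '[[[-0.1,0.1,0,0,-0.1,0,0.5],[0,0,0,0,0,0,0.5],[0,0,0,0,0,0,0.5],[0,0,-0.2,0,0,0,0.4],[0,0,-0.6,0,0,0,0.4],[0,0,-1,0,0,0,0.4],[0,0,-1,0,0,0,0.4],[0,0.3,-1,0,0,0,0.4]]]'; python3 go.py 0.5735 0.0099 0.15 0
python3 - <<'E'
from h import *
c=optics.camera("wrist"); cv2.imwrite("pics/w4.png",c["image"][:,:,::-1])
np.savez("w4.npz",**{k:c[k] for k in ("mtx","R","t")})
E
```

```text
time: 8.45
ee_pos: [0.4663, 0.2179, 0.1406]
tool_rot: [1.0, 0.015, -0.005, 0.002]
ft_force: [0.7, 0.2, -0.2]
opening: 0.595
t 8.45 p [0.4663 0.2179 0.1406] F [ 0.7  0.2 -0.2] open 0.595
yaw 1.77 z [-0.011 -0.004 -1.   ] q [ 0.14  0.31 -0.76  1.76  0.23  1.17 -0.65]
shift units [ 3.35  7.04 -0.32]
turn units [0.05 0.13 0.39] shift units after turn [ 3.57  6.93 -0.31]
```

View pics/w4.png

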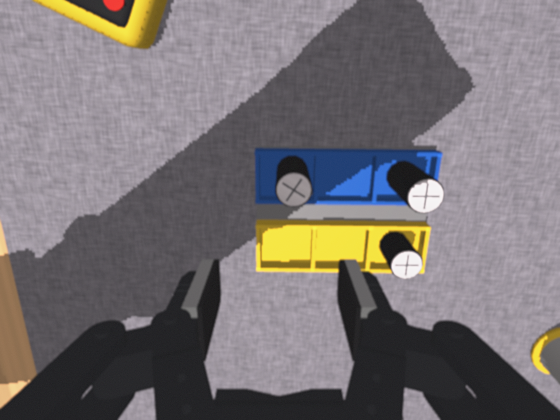

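The wrist view shows the long cap (top at 294,188) upright in the leftmost blue pocket. Next is the short one.

```bash
python3 - <<'E'
from h import *
c=dict(np.load("w4.npz"))
print(plane(c,(294,188),.055).round(4),plane(c,(426,196),.055).round(4),plane(c,(406,264),.039).round(4))
print([plane(c,u,.015).round(4).tolist() for u in ((257,220),(257,271),(312,271),(314,224))])
E
python3 -m jog '[[[0.5,1,0,0.05,0.13,0.3,0.4],[0.5,1,0,0,0,0,0.4],[0.5,1,0,0,0,0,0.4],[0.5,1,0,0,0,0,0.4],[0.5,1,0,0,0,0,0.4],[0.5,1,0,0,0,0,0.4],[0.5,0.6,0,0,0,0,0.4],[0,0,0,0,0,0,0.4]]]'; python3 go.py 0.5735 0.0099 0.08 0
```

```text
[0.4751 0.2321 0.055 ] [0.5626 0.2295 0.055 ] [0.5631 0.1699 0.039 ]
[[0.4483, 0.192, 0.015], [0.4489, 0.1457, 0.015], [0.4951, 0.1475, 0.015], [0.4941, 0.1902, 0.015]]
time: 9.17
ee_pos: [0.5826, 0.0127, 0.153]
tool_rot: [1.0, 0.004, 0.009, -0.001]
ft_force: [0.2, -0.3, -0.4]
opening: 0.603
t 9.17 p [0.5826 0.0127 0.153 ] F [ 0.2 -0.3 -0.4] open 0.603
yaw 0.49 z [ 0.018  0.003 -1.   ] q [ 0.41  0.4  -0.63  1.6   0.25  1.21 -0.25]
shift units [-0.35  0.1   2.43]
turn units [-0.03 -0.23  0.11] shift units after turn [-0.3   0.09  2.43]
```

```bash

python3 -m jog '[[[-0.3,0.05,0.5,0,-0.23,0,0.3],[0,0,0.7,0,0,0,0.3],[0,0,0.6,0,0,0,0.3],[0,0,0.3,0,0,0,0.3],[0,0,0,0,0,0,0.3]]]'; python3 go.py 0.5735 0.0099 0.013 0
```

```text
time: 9.58
ee_pos: [0.5718, 0.0103, 0.0852]
tool_rot: [1.0, 0.002, -0.002, -0.002]
ft_force: [0.1, -0.8, 0.4]
opening: 0.699
t 9.58 p [0.5718 0.0103 0.0852] F [ 0.1 -0.8  0.4] open 0.699
yaw 0.28 z [-0.004  0.004 -1.   ] q [ 0.4   0.46 -0.61  1.68  0.28  1.1  -0.28]
shift units [0.07 0.02 2.41]
turn units [-0.05  0.05  0.06] shift units after turn [0.06 0.01 2.41]
```

```bash

python3 -m jog '[[[0.06,0,0.6,-0.05,0.05,0,0.3],[0,0,0.6,0,0,0,0.3],[0,0,0.5,0,0,0,0.3],[0,0,0.4,0,0,0,0.3],[0,0,0,0,0,0,0.3]]]'; python3 go.py 0.5735 0.0099 0.013 0
```

```text
time: 10.0
ee_pos: [0.573, 0.0141, 0.0218]
tool_rot: [1.0, 0.005, 0.0, -0.0]
ft_force: [0.3, -0.1, -1.1]
opening: 0.706
t 10.0 p [0.573  0.0141 0.0218] F [ 0.3 -0.1 -1.1] open 0.706
yaw 0.55 z [ 0.001  0.001 -1.   ] q [ 0.37  0.54 -0.58  1.73  0.34  0.98 -0.33]
shift units [0.02 0.14 0.29]
turn units [-0.01 -0.01  0.12] shift units after turn [0.02 0.14 0.29]
```

```bash

python3 -m jog '[[[0,0.14,0.25,0,0,0,0.3],[0,0.05,0.05,0,0,0,0.3],[0,0,0,0,0,0,0.9],[0,0,0,0,0,0,0.9],[0,0,0,0,0,0,0.9],[0,0,0,0,0,0,0.9],[0,0,0,0,0,0,0.9]]]' 30; python3 go.py 0.5735 0.0099 0.013 0
```

```text
time: 10.58
ee_pos: [0.5753, 0.0086, 0.0161]
tool_rot: [1.0, 0.005, 0.003, -0.0]
ft_force: [-0.6, -0.1, 0.2]
opening: 0.281
t 10.58 p [0.5753 0.0086 0.0161] F [-0.6 -0.1  0.2] open 0.281
yaw 0.58 z [ 0.006  0.001 -1.   ] q [ 0.38  0.54 -0.57  1.73  0.35  0.96 -0.33]
shift units [-0.06 -0.05  0.1 ]
turn units [-0.01 -0.07  0.13] shift units after turn [-0.06 -0.04  0.1 ]
```

```bash

python3 -m jog '[[[0,0,-0.7,0,0,0,0.9],[0,0,-1,0,0,0,0.9],[-0.4,-0.5,-0.9,0,0,0,0.9],[-0.7,-1,0,0,0,0,0.9],[-0.7,-1,0,0,0,0,0.9],[-0.7,-1,0,0,0,-0.3,0.9],[-0.6,-1,0,0,0,0,0.9],[-0.2,-0.4,0,0,0,0,0.9]]]'; python3 go.py 0.4715 0.168 0.09 1.8
```

```text
time: 11.25
ee_pos: [0.4735, 0.1543, 0.0991]
tool_rot: [1.0, 0.012, 0.006, 0.0]
ft_force: [-0.4, -0.3, -0.1]
opening: 0.281
t 11.25 p [0.4735 0.1543 0.0991] F [-0.4 -0.3 -0.1] open 0.281
yaw 1.35 z [ 0.011  0.    -1.   ] q [ 0.24  0.3  -0.72  1.87  0.23  1.05 -0.55]
shift units [-0.06 -0.46  0.3 ]
turn units [ 0.   -0.14 -0.1 ] shift units after turn [-0.05 -0.46  0.3 ]
```

```bash

python3 -m jog '[[[-0.06,-0.4,0.2,0,-0.14,-0.1,0.9],[0,-0.1,0.4,0,0,0,0.9],[0,-0.1,0.4,0,0,0,0.9],[0,-0.1,0.4,0,0,0,0.9],[0,-0.05,0.2,0,0,0,0.9],[0,0,0,0,0,0,0.9]]]'; python3 go.py 0.4715 0.168 0.02 1.8
```

```text
time: 11.75
ee_pos: [0.4696, 0.1807, 0.0481]
tool_rot: [1.0, 0.019, 0.002, 0.0]
ft_force: [0.5, 0.3, -0.6]
opening: 0.276
t 11.75 p [0.4696 0.1807 0.0481] F [ 0.5  0.3 -0.6] open 0.276
yaw 2.15 z [ 0.003 -0.001 -1.   ] q [ 0.16  0.39 -0.7   1.9   0.3   0.96 -0.64]
shift units [0.04 0.42 0.94]
turn units [ 0.01 -0.04  0.08] shift units after turn [0.05 0.42 0.94]
```

```bash

python3 -m jog '[[[0.05,0.4,0,0,0,0,0.9],[0,0,0.2,0,0,0,0.9],[0,0,0.2,0,0,0,0.9],[0,0,0,0,0,0,0.9]]]'; python3 go.py 0.4715 0.168 0.02 1.8
```

```text
time: 12.08
ee_pos: [0.4719, 0.166, 0.0331]
tool_rot: [1.0, 0.016, 0.0, 0.001]
ft_force: [0.6, 0.4, -0.3]
opening: 0.278
t 12.08 p [0.4719 0.166  0.0331] F [ 0.6  0.4 -0.3] open 0.278
yaw 1.87 z [ 0.    -0.001 -1.   ] q [ 0.18  0.4  -0.69  1.91  0.32  0.93 -0.63]
shift units [-0.01 -0.07  0.44]
turn units [ 0.02 -0.    0.02] shift units after turn [-0.01 -0.07  0.44]
```

```bash

python3 -m jog '[[[0,-0.05,0.2,0,0,0,0.9],[0,0,0.2,0,0,0,0.9],[0,0,0.12,0,0,0,0.9],[0,0,0,0,0,0,0.9]]]'; python3 go.py 0.4715 0.168 0.02 1.8
```

```text
time: 12.42
ee_pos: [0.473, 0.1685, 0.0168]
tool_rot: [1.0, 0.016, 0.001, 0.0]
ft_force: [-0.5, -1.8, 3.5]
opening: 0.283
t 12.42 p [0.473  0.1685 0.0168] F [-0.5 -1.8  3.5] open 0.283
yaw 1.84 z [ 0.002 -0.001 -1.   ] q [ 0.16  0.43 -0.67  1.92  0.34  0.9  -0.65]
shift units [-0.05  0.02 -0.11]
turn units [ 0.01 -0.03  0.01] shift units after turn [-0.05  0.02 -0.11]
```

Touching down with 3.5 N, so release and lift.

```bash

python3 -m jog '[[[0,0,-0.05,0,0,0,0.55],[0,0,0,0,0,0,0.55],[0,0,0,0,0,0,0.55],[0,0,-0.3,0,0,0,0.55],[0,0,-0.7,0,0,0,0.5],[0,0,-1,0,0,0,0.4],[0,0,-1,0,0,0,0.4],[0,0.5,-1,0,0,0,0]]]'; python3 go.py 0.605 -0.22 0.2 0
python3 - <<'E'
from h import *
c=optics.camera("wrist"); cv2.imwrite("pics/w5.png",c["image"][:,:,::-1])
E
```

```text
time: 13.08
ee_pos: [0.4673, 0.1564, 0.1376]
tool_rot: [1.0, 0.02, -0.006, 0.0]
ft_force: [1.1, -0.4, 0.4]
opening: 0.718
t 13.08 p [0.4673 0.1564 0.1376] F [ 1.1 -0.4  0.4] open 0.718
yaw 2.28 z [-0.012 -0.    -1.   ] q [ 0.26  0.26 -0.74  1.82  0.18  1.15 -0.5 ]
shift units [ 4.06 12.72 -2.13]
turn units [0.   0.15 0.5 ] shift units after turn [ 4.59 12.55 -2.08]
```

View pics/w5.png

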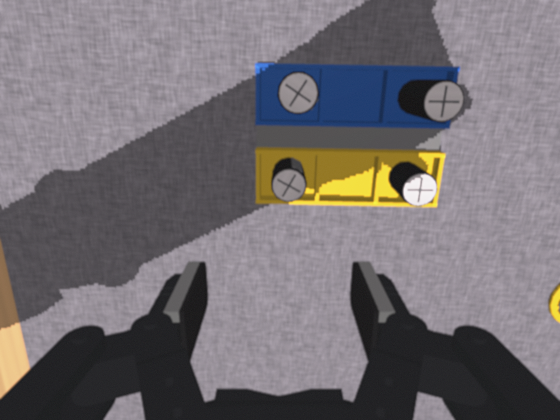

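Both capacitors stand upright in their pockets: blue top at (297,92), yellow at (289,182). On to the module, moving while turning the yaw to about -76° so the jaws lie along the slot.

```bash

python3 -m jog '[[[0,1,-0.7,0,0.1,0,0],[0.3,1,-0.6,0,0,0,0],[0.3,1,-0.5,0,0,0.3,0],[0.3,1,-0.2,0,0,1,0],[0.35,0.95,0,0,0,1,0],[0.45,0.9,0,0,0,1,0],[0.5,0.85,0,0,0,1,0],[0.55,0.8,0,0,0,1,0]]]'; python3 go.py 0.605 -0.22 0.2 -75.7
```

```text
time: 13.8
ee_pos: [0.54, -0.0811, 0.2179]
tool_rot: [0.981, -0.193, 0.01, -0.001]
ft_force: [0.1, 0.6, 0.8]
opening: 1.001
t 13.8 p [ 0.54   -0.0811  0.2179] F [0.1 0.6 0.8] open 1.001
yaw -22.24 z [ 0.02  -0.002 -1.   ] q [ 0.55  0.25 -0.54  1.61  0.13  1.3  -0.4 ]
shift units [3.74 3.47 0.65]
turn units [-0.18 -0.19 11.66] shift units after turn [ 5.02 -0.95  0.6 ]
```

```bash

python3 -m jog '[[[0.6,0.5,0,-0.15,-0.15,1,0],[0.7,0.3,0,0,0,1,0],[0.75,0.2,0,0,0,1,0],[0.75,0.1,0,0,0,1,0],[0.6,0,0,0,0,1,0],[0.4,0,0,0,0,1,0],[0.3,0,0,0,0,1,0],[0.2,0,0,0,0,1,0]]]'; python3 go.py 0.605 -0.22 0.2 -75.7
python3 -m jog '[[[0,0,0,0,0,1,0],[0,0,0,0,0,1,0],[0,0,0,0,0,0.8,0],[0,0,0,0,0,0.5,0]]]'; python3 go.py 0.605 -0.22 0.2 -75.7
```

```text
time: 14.47
ee_pos: [0.6305, -0.2003, 0.222]
tool_rot: [0.86, -0.511, 0.005, 0.004]
ft_force: [-0.5, -0.0, -0.6]
opening: 0.997
t 14.47 p [ 0.6305 -0.2003  0.222 ] F [-0.5 -0.  -0.6] open 0.997
yaw -61.47 z [ 0.005 -0.011 -1.   ] q [ 0.49  0.49 -0.36  1.26  0.18  1.41 -0.93]
shift units [0.16 1.06 0.74]
turn units [-0.   -0.16  3.1 ] shift units after turn [0.43 0.99 0.73]
time: 14.8
ee_pos: [0.6307, -0.2023, 0.2222]
tool_rot: [0.779, -0.627, 0.005, 0.003]
ft_force: [0.1, -0.4, 0.2]
opening: 1.004
t 14.8 p [ 0.6307 -0.2023  0.2222] F [ 0.1 -0.4  0.2] open 1.004
yaw -77.69 z [ 0.004 -0.01  -1.   ] q [ 0.46  0.49 -0.31  1.26  0.15  1.41 -1.19]
shift units [0.38 0.96 0.74]
turn units [-0.02 -0.14 -0.43] shift units after turn [0.36 0.98 0.74]
```

```bash

python3 -m jog '[[[0.4,0.5,0,0,-0.12,-0.4,0],[0,0.5,0,0,0,0,0],[0,0,0,0,0,0,0]]]'; python3 go.py 0.605 -0.22 0.2 -75.7
python3 - <<'E'
from h import *
c=optics.camera("wrist"); cv2.imwrite("pics/w6.png",c["image"][:,:,::-1])
np.savez("w6.npz",**{k:c[k] for k in ("mtx","R","t")})
cv2.imwrite("pics/w6z.png",cv2.resize(c["image"][60:320,120:440,::-1],None,fx=2.4,fy=2.3,interpolation=cv2.INTER_CUBIC))
E
```

```text
time: 15.05
ee_pos: [0.6039, -0.2194, 0.2228]
tool_rot: [0.789, -0.614, 0.001, -0.001]
ft_force: [0.6, 0.2, -0.2]
opening: 1.001
t 15.05 p [ 0.6039 -0.2194  0.2228] F [ 0.6  0.2 -0.2] open 1.001
yaw -75.8 z [ 0.003  0.002 -1.   ] q [ 0.52  0.44 -0.32  1.32  0.13  1.4  -1.12]
shift units [ 0.03 -0.03  0.76]
turn units [-0.04  0.01 -0.02] shift units after turn [ 0.03 -0.03  0.76]
```

View pics/w6.png

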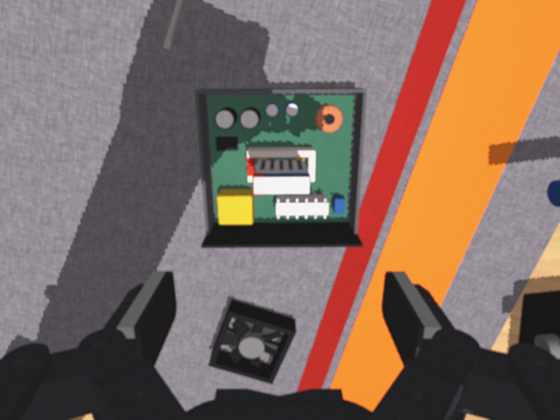

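```bash
python3 - <<'E'
import cv2
i=cv2.imread("pics/w6.png")[140:220,225:335]; cv2.imwrite("pics/w6z.png",cv2.resize(i,None,fx=7,fy=7,interpolation=cv2.INTER_CUBIC))
E
```

```text
(no output)
```

View pics/w6z.png

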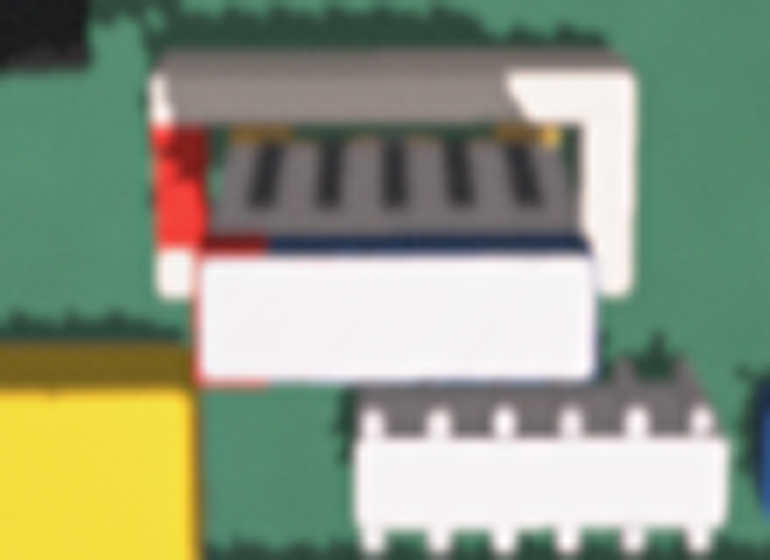

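```bash
python3 - <<'E'
from h import *
c=dict(np.load("w6.npz")); Z=lambda u,v:(225+(u+.5)/7-.5,140+(v+.5)/7-.5)
P=np.array([plane(c,Z(*a),.094) for a in ((198,252),(593,252),(594,380),(199,383))]); print(P.round(4),P.mean(0).round(4))
d=P[0]-P[1]; print(np.degrees(np.arctan2(d[1],d[0]))-90, np.linalg.norm(d)); d=P[3]-P[2]; print(np.degrees(np.arctan2(d[1],d[0]))-90, np.linalg.norm(P[0]-P[3]))
Q=np.array([plane(c,Z(*a),.03) for a in ((153,72),(634,72),(632,296),(156,297))]); print(Q.round(4),Q.mean(0).round(4)); d=Q[3]-Q[2]; print(np.degrees(np.arctan2(d[1],d[0]))-90)
C=np.array([plane(c,a,.036) for a in ((198,91),(363,91))]); print(C); d=C[0]-C[1];print(np.degrees(np.arctan2(d[1],d[0]))-90,np.linalg.norm(d))
E
```

```text
[[ 0.6089 -0.1963  0.094 ]
 [ 0.6197 -0.2388  0.094 ]
 [ 0.6054 -0.243   0.094 ]
 [ 0.5941 -0.1998  0.094 ]] [ 0.607  -0.2195  0.094 ]
14.220709036345553 0.043816900936178425
14.68419327585579 0.015267368816567269
[[ 0.614  -0.1844  0.03  ]
 [ 0.6298 -0.2468  0.03  ]
 [ 0.5998 -0.2552  0.03  ]
 [ 0.5836 -0.1916  0.03  ]] [ 0.6068 -0.2195  0.03  ]
14.347918762233391
[[ 0.65556144 -0.13232494  0.036     ]
 [ 0.69092456 -0.27214546  0.036     ]]
14.19348695579258 0.14422318409762547
```

Module top centre and mouth centre both come out at (0.607, -0.2195), yaw 14.4°, so it stands upright. Descending.

```bash

python3 -m jog '[[[0,-0.1,0.6,0,0,0,0],[0,0,0.8,0,0,0,0],[0,0,0.8,0,0,0,0],[0,0,0.5,0,0,0,0],[0,0,0,0,0,0,0]]]'; python3 go.py 0.607 -0.2195 0.06 -75.6
```

```text
time: 15.52
ee_pos: [0.6124, -0.2166, 0.1429]
tool_rot: [0.79, -0.614, 0.004, -0.004]
ft_force: [-0.7, -0.1, -1.0]
opening: 0.999
t 15.52 p [ 0.6124 -0.2166  0.1429] F [-0.7 -0.1 -1. ] open 0.999
yaw -75.72 z [ 0.011  0.001 -1.   ] q [ 0.51  0.5  -0.31  1.42  0.15  1.23 -1.14]
shift units [0.04 0.23 2.76]
turn units [-0.14 -0.03 -0.03] shift units after turn [0.05 0.2  2.76]
```

```bash

python3 -m jog '[[[0.05,0.2,0.1,-0.14,-0.03,0,0],[0,0.05,0.6,0,0,0,0],[0,0.03,0.6,0,0,0,0],[0,0,0,0,0,0,0]]]'; python3 go.py 0.607 -0.2195 0.06 -75.6
```

```text
time: 15.85
ee_pos: [0.6069, -0.2193, 0.1064]
tool_rot: [0.79, -0.613, 0.001, -0.001]
ft_force: [-0.4, 0.1, -0.9]
opening: 0.996
t 15.85 p [ 0.6069 -0.2193  0.1064] F [-0.4  0.1 -0.9] open 0.996
yaw -75.59 z [ 0.002 -0.    -1.   ] q [ 0.52  0.53 -0.31  1.46  0.17  1.17 -1.14]
shift units [0.01 0.   1.55]
turn units [-0.03 -0.01  0.  ] shift units after turn [ 0.01 -0.    1.55]
```

```bash

python3 -m jog '[[[0,0,0.5,-0.03,0,0,0],[0,0.03,0.5,-0.03,0,0,0],[0,0.03,0.4,-0.03,0,0,0],[0,0,0.1,0,0,0,0],[0,0,0,0,0,0,0]]]'; python3 go.py 0.607 -0.2195 0.058 -75.6
```

```text
time: 16.27
ee_pos: [0.6077, -0.2203, 0.0626]
tool_rot: [0.79, -0.613, 0.001, 0.002]
ft_force: [-0.2, -0.3, 1.0]
opening: 0.999
t 16.27 p [ 0.6077 -0.2203  0.0626] F [-0.2 -0.3  1. ] open 0.999
yaw -75.57 z [-0.    -0.004 -1.   ] q [ 0.51  0.57 -0.3   1.5   0.19  1.1  -1.15]
shift units [-0.03  0.02  0.15]
turn units [ 0.02 -0.05  0.01] shift units after turn [-0.03  0.02  0.15]
```

```bash

python3 -m jog '[[[-0.03,0.02,0.12,0,-0.05,0,0],[0,0,0,0,0,0,0.7],[0,0,0,0,0,0,0.7],[0,0,0,0,0,0,0.7],[0,0,0,0,0,0,0.7],[0,0,0,0,0,0,0.7]]]' 80; python3 go.py 0.607 -0.2195 0.058 -75.6
```

```text
time: 16.77
ee_pos: [0.6078, -0.2201, 0.0605]
tool_rot: [0.79, -0.613, 0.0, 0.0]
ft_force: [0.5, 0.5, -5.2]
opening: 0.499
t 16.77 p [ 0.6078 -0.2201  0.0605] F [ 0.5  0.5 -5.2] open 0.499
yaw -75.58 z [ 0.    -0.001 -1.   ] q [ 0.51  0.58 -0.3   1.5   0.18  1.09 -1.15]
shift units [-0.02  0.02  0.08]
turn units [-0.   -0.01  0.  ] shift units after turn [-0.02  0.02  0.08]
```

```bash
python3 - <<'E'
from h import *
o=readout.get_obs(); np.savez("ref.npz",p=o["ee_pos"],q=o["tool_rot"],foot=[.607,-.2195,.018])
E
cat > rk.py <<'E'
# python3 rk.py theta(rad, + to red) lift(mm)
from h import *; import sys
from scipy.spatial.transform import Rotation as Ro
r=np.load("ref.npz"); R0=Ro.from_quat(r["q"]); f=r["foot"]; v=r["p"]-f
o=readout.get_obs(); p=o["ee_pos"]; R=Ro.from_quat(o["tool_rot"])
a=np.radians(14.4); sx=np.array([np.cos(a),np.sin(a),0]); sy=np.array([-np.sin(a),np.cos(a),0])
W=R*R0.inv(); rv=W.as_rotvec(); ft=p-W.apply(v)-f
print("t %.2f"%o["time"],"F(sx,sy,z)",np.round([o["ft_force"]@sx,o["ft_force"]@sy,o["ft_force"][2]],1),"open %.3f"%o["opening"])
print("theta %.3f  other rot sy %.3f z %.3f"%(-rv@sx,rv@sy,rv[2]),"foot shift mm sx %.1f sy %.1f lift %.1f"%(ft@sx*1e3,ft@sy*1e3,ft[2]*1e3), "wristM",np.round(o["wrist_torque"],1))
for k in range(1,len(sys.argv),2):
    th,l=float(sys.argv[k]),float(sys.argv[k+1])/1e3
    G=Ro.from_rotvec(-th*sx); Rt=G*R0; pt=f+[0,0,l]+G.apply(v)
    print("->",th,l,"shift",(R.inv().apply(pt-p)/.03).round(2),"turn",((R.inv()*Rt).as_rotvec()/.08).round(2))
E
python3 rk.py 0.13 2 -0.13 4
```

```text
t 16.77 F(sx,sy,z) [ 0.6  0.3 -5.2] open 0.499
theta 0.000  other rot sy 0.000 z 0.000 foot shift mm sx 0.0 sy 0.0 lift -0.0 wristM [-0.1 -0.2  0. ]
-> 0.13 0.002 shift [-0.18 -0.   -0.06] turn [-0.    1.62 -0.  ]
-> -0.13 0.004 shift [ 0.18  0.   -0.12] turn [ 0.   -1.62  0.  ]
```

```bash
python3 -m jog '[[[-0.05,0,0,0,0.4,0,0.7],[-0.05,0,0,0,0.4,0,0.7],[-0.05,0,0,0,0.4,0,0.7]]]'; python3 rk.py 0.13 2
```

```text
time: 17.02
ee_pos: [0.6069, -0.2168, 0.0607]
tool_rot: [0.788, -0.613, 0.039, 0.029]
ft_force: [0.4, -1.8, -2.8]
opening: 0.502
t 17.02 F(sx,sy,z) [-0.  -1.8 -2.8] open 0.502
theta 0.097  other rot sy -0.001 z -0.003 foot shift mm sx 0.1 sy -0.8 lift 0.3 wristM [0.2 0.1 0.2]
-> 0.13 0.002 shift [-0.07  0.   -0.06] turn [-0.01  0.41 -0.04]
```

```bash
python3 -m jog '[[[-0.08,0,-0.08,0,0.4,0,0.7],[0,0,-0.05,0,0.1,0,0.7]]]'; python3 rk.py 0.13 2 0 3 -0.13 4
```

```text
time: 17.18
ee_pos: [0.606, -0.2151, 0.0626]
tool_rot: [0.787, -0.612, 0.057, 0.043]
ft_force: [8.4, -0.9, -14.9]
opening: 0.5
t 17.18 F(sx,sy,z) [  7.9  -2.9 -14.9] open 0.500
theta 0.142  other rot sy -0.001 z -0.003 foot shift mm sx -0.4 sy -0.7 lift 2.4 wristM [ 0.6 -1.7  0.3]
-> 0.13 0.002 shift [-0.01 -0.01  0.01] turn [-0.01 -0.14 -0.04]
-> 0.0 0.003 shift [ 0.18 -0.02 -0.01] turn [-0.02 -1.77 -0.03]
-> -0.13 0.004 shift [ 0.36 -0.02  0.  ] turn [-0.02 -3.39 -0.03]
```

```bash
python3 -m jog '[[[0.05,-0.02,0.03,0,-0.5,0,0.7],[0.06,0,0,0,-0.6,0,0.7],[0.06,0,0,0,-0.6,0,0.7]]]'; python3 rk.py 0 2 -0.13 3
```

```text
time: 17.43
ee_pos: [0.6073, -0.2183, 0.0618]
tool_rot: [0.791, -0.611, 0.003, 0.002]
ft_force: [0.5, -0.8, -4.5]
opening: 0.5
t 17.43 F(sx,sy,z) [ 0.3 -0.9 -4.5] open 0.500
theta 0.006  other rot sy 0.001 z 0.003 foot shift mm sx -0.1 sy 1.6 lift 1.3 wristM [-0.6 -0.2 -0.2]
-> 0.0 0.002 shift [ 0.06 -0.   -0.02] turn [ 0.01 -0.08  0.04]
-> -0.13 0.003 shift [ 0.25 -0.   -0.04] turn [ 0.01 -1.7   0.04]
```

```bash
python3 -m jog '[[[0.1,0,0,0,-0.5,0,0.7],[0.07,0,-0.02,0,-0.5,0,0.7],[0.07,0,-0.03,0,-0.5,0,0.7]]]'; python3 rk.py -0.13 3 
```

```text
time: 17.68
ee_pos: [0.6084, -0.2229, 0.0622]
tool_rot: [0.79, -0.61, -0.049, -0.037]
ft_force: [1.0, 1.5, -6.9]
opening: 0.504
t 17.68 F(sx,sy,z) [ 1.3  1.2 -6.9] open 0.504
theta -0.124  other rot sy 0.001 z 0.005 foot shift mm sx -0.1 sy 2.4 lift 2.1 wristM [-0.4 -0.5 -0.3]
-> -0.13 0.003 shift [ 0.08 -0.   -0.04] turn [ 0.02 -0.07  0.06]
```

```bash
python3 -m jog '[[[0.04,0,-0.05,0,-0.2,0,0.7],[-0.02,0,-0.03,0,0.4,0,0.7]]]'; python3 rk.py 0 4 0.13 5
python3 -m jog '[[[-0.05,0,-0.02,0,0.6,0,0.7],[-0.06,0,-0.02,0,0.6,0,0.7]]]'; python3 rk.py 0 4 0.13 5
```

```text
time: 17.85
ee_pos: [0.6086, -0.2233, 0.0623]
tool_rot: [0.79, -0.611, -0.046, -0.035]
ft_force: [0.2, 2.2, -3.1]
opening: 0.5
t 17.85 F(sx,sy,z) [ 0.7  2.1 -3.1] open 0.500
theta -0.117  other rot sy 0.001 z 0.002 foot shift mm sx -0.0 sy 1.6 lift 2.1 wristM [ 0.5 -0.  -0. ]
-> 0.0 0.004 shift [-0.12 -0.   -0.06] turn [0.01 1.47 0.02]
-> 0.13 0.005 shift [-0.31 -0.   -0.07] turn [0.01 3.09 0.03]
time: 18.02
ee_pos: [0.6078, -0.2204, 0.0625]
tool_rot: [0.79, -0.613, -0.009, -0.006]
ft_force: [1.6, -1.5, -4.5]
opening: 0.503
t 18.02 F(sx,sy,z) [ 1.2 -1.9 -4.5] open 0.503
theta -0.022  other rot sy 0.001 z -0.001 foot shift mm sx -0.0 sy 0.6 lift 2.0 wristM [ 0.1 -0.1  0.1]
-> 0.0 0.004 shift [-0.01  0.   -0.07] turn [ 0.01  0.28 -0.01]
-> 0.13 0.005 shift [-0.2   0.   -0.09] turn [ 0.01  1.9  -0.01]
```

```bash
python3 -m jog '[[[-0.05,0,-0.05,0,0.6,0,0.7],[-0.05,0,-0.06,0,0.6,0,0.7],[-0.05,0,-0.06,0,0.5,0,0.7]]]'; python3 rk.py 0 5 -0.13 6
```

```text
time: 18.27
ee_pos: [0.6063, -0.2153, 0.0647]
tool_rot: [0.789, -0.612, 0.047, 0.037]
ft_force: [6.5, -4.5, -12.4]
opening: 0.502
t 18.27 F(sx,sy,z) [  5.1  -6.  -12.4] open 0.502
theta 0.119  other rot sy 0.000 z -0.001 foot shift mm sx -0.2 sy -0.0 lift 4.3 wristM [-0.1 -1.2  0.1]
-> 0.0 0.005 shift [ 0.17 -0.01 -0.01] turn [ 0.   -1.49 -0.01]
-> -0.13 0.006 shift [ 0.35 -0.01 -0.01] turn [ 0.   -3.11 -0.01]
```

```bash
python3 -m jog '[[[0.06,0,0,0,-0.5,0,0.7],[0.06,0,-0.02,0,-0.6,0,0.7],[0.06,0,-0.04,0,-0.6,0,0.7]]]'; python3 rk.py -0.13 6
python3 -m jog '[[[0.06,0,-0.05,0,-0.6,0,0.7],[0.06,0,-0.05,0,-0.5,0,0.7],[0.06,0,-0.06,0,-0.4,0,0.7]]]'; python3 rk.py -0.13 6
```

```text
time: 18.52
ee_pos: [0.6066, -0.2166, 0.066]
tool_rot: [0.793, -0.61, -0.006, -0.003]
ft_force: [4.5, -1.9, -12.3]
opening: 0.502
t 18.52 F(sx,sy,z) [  3.9  -3.  -12.3] open 0.502
theta -0.013  other rot sy 0.003 z 0.008 foot shift mm sx -0.4 sy 4.2 lift 5.4 wristM [-1.1 -1.2 -0.3]
-> -0.13 0.006 shift [ 0.3  -0.01 -0.01] turn [ 0.05 -1.46  0.1 ]
time: 18.77
ee_pos: [0.6078, -0.2217, 0.0671]
tool_rot: [0.791, -0.608, -0.056, -0.041]
ft_force: [3.0, 1.8, -11.0]
opening: 0.499
t 18.77 F(sx,sy,z) [  3.3   1.  -11. ] open 0.499
theta -0.141  other rot sy 0.004 z 0.008 foot shift mm sx -0.6 sy 4.4 lift 7.1 wristM [-0.4 -1.1 -0.2]
-> -0.13 0.006 shift [ 0.14 -0.01  0.02] turn [0.06 0.13 0.1 ]
```

```bash
python3 - <<'E'
from h import *
c=optics.camera("scene"); cv2.imwrite("pics/s7.png",cv2.resize(c["image"][170:250,130:220,::-1],None,fx=7,fy=7,interpolation=cv2.INTER_CUBIC))
E
python3 rk.py -0.13 7
```

```text
t 18.82 F(sx,sy,z) [ 3.7  3.  -5.1] open 0.503
theta -0.144  other rot sy 0.004 z 0.007 foot shift mm sx -0.7 sy 4.0 lift 7.0 wristM [ 0.9 -1.1 -0.2]
-> -0.13 0.007 shift [ 0.11 -0.02 -0.02] turn [0.05 0.17 0.08]
```

View pics/s7.png

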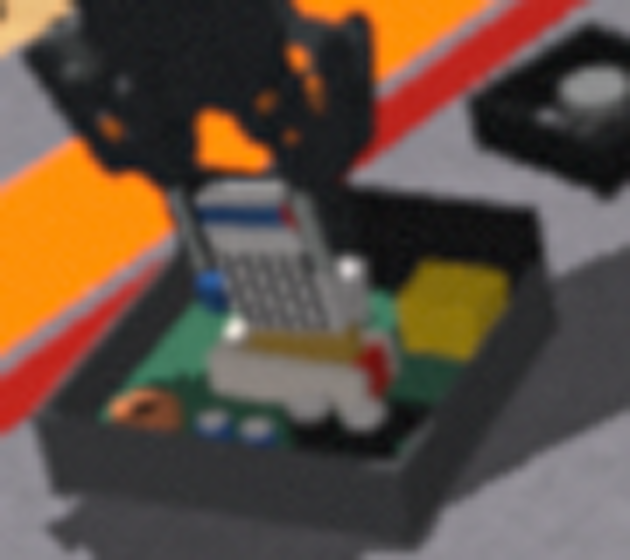

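```bash
python3 -m jog '[[[0,0,-0.03,0,0.5,0,0.7],[-0.04,0,-0.05,0,0.6,0.05,0.7],[-0.05,0,-0.05,0,0.6,0,0.7]]]'; python3 rk.py 0.13 9
python3 -m jog '[[[-0.06,0,-0.05,0,0.6,0,0.7],[-0.06,0,-0.05,0,0.6,0,0.7],[-0.06,0,-0.05,0,0.3,0,0.7]]]'; python3 rk.py 0.13 9
```

```text
time: 19.07
ee_pos: [0.6072, -0.2184, 0.0677]
tool_rot: [0.79, -0.613, -0.006, -0.003]
ft_force: [4.3, -0.0, -9.3]
opening: 0.499
t 19.07 F(sx,sy,z) [ 4.2 -1.1 -9.3] open 0.499
theta -0.014  other rot sy 0.004 z -0.001 foot shift mm sx -0.3 sy 2.3 lift 7.2 wristM [ 0.1 -0.6  0. ]
-> 0.13 0.009 shift [-0.13 -0.01 -0.05] turn [ 0.05  1.8  -0.01]
time: 19.32
ee_pos: [0.6055, -0.2127, 0.0695]
tool_rot: [0.789, -0.612, 0.044, 0.036]
ft_force: [4.4, -4.5, -10.3]
opening: 0.503
t 19.32 F(sx,sy,z) [  3.1  -5.4 -10.3] open 0.503
theta 0.113  other rot sy 0.003 z -0.000 foot shift mm sx -0.5 sy 2.9 lift 9.2 wristM [-0.8 -1.3  0. ]
-> 0.13 0.009 shift [ 0.07 -0.01  0.02] turn [ 0.04  0.21 -0.  ]
```

```bash
python3 -m jog '[[[0.08,0,-0.02,0,-0.5,0,0.7],[0.07,0,-0.04,0,-0.6,0,0.7],[0.07,0,-0.05,0,-0.6,0,0.7]]]'; python3 rk.py -0.13 11
python3 -m jog '[[[0.08,0,-0.05,0,-0.6,0,0.7],[0.08,0,-0.05,0,-0.5,0,0.7],[0.08,0,-0.05,0,-0.3,0,0.7]]]'; python3 rk.py -0.13 11
```

```text
time: 19.57
ee_pos: [0.6064, -0.2168, 0.0714]
tool_rot: [0.793, -0.61, -0.009, -0.003]
ft_force: [-0.4, -2.3, -1.9]
opening: 0.503
t 19.57 F(sx,sy,z) [-1.  -2.1 -1.9] open 0.503
theta -0.019  other rot sy 0.006 z 0.008 foot shift mm sx -0.7 sy 4.2 lift 10.9 wristM [-0.6 -0.2  0. ]
-> -0.13 0.011 shift [ 0.3  -0.01  0.01] turn [ 0.08 -1.39  0.1 ]
time: 19.82
ee_pos: [0.6079, -0.2257, 0.0756]
tool_rot: [0.791, -0.609, -0.055, -0.039]
ft_force: [0.6, -1.0, -2.1]
opening: 0.499
t 19.82 F(sx,sy,z) [ 0.4 -1.2 -2.1] open 0.499
theta -0.135  other rot sy 0.007 z 0.007 foot shift mm sx -1.5 sy 0.2 lift 15.5 wristM [-0.2 -0.   0. ]
-> -0.13 0.011 shift [ 0.02 -0.04  0.15] turn [0.09 0.06 0.09]
```

Free: the pull has dropped to about the module's weight. Straighten up and rise to about 2 cm above the mouth.

```bash
python3 -m jog '[[[-0.03,-0.03,-0.2,0.05,0.4,0.05,0.7],[-0.05,0,-0.2,0,0.5,0,0.7],[-0.06,0,-0.15,0,0.5,0,0.7],[0,0,0,0,0.2,0,0.7],[0,0,0,0,0,0,0.7]]]'; python3 rk.py 0 32
```

```text
time: 20.23
ee_pos: [0.6082, -0.2256, 0.0934]
tool_rot: [0.79, -0.614, 0.002, 0.002]
ft_force: [1.0, 0.9, -2.2]
opening: 0.497
t 20.23 F(sx,sy,z) [ 1.2  0.6 -2.2] open 0.497
theta 0.006  other rot sy 0.001 z -0.002 foot shift mm sx -1.0 sy -5.7 lift 32.8 wristM [0. 0. 0.]
-> 0.0 0.032 shift [-0.18 -0.03  0.03] turn [ 0.02 -0.07 -0.03]
```

```bash
python3 -m jog '[[[-0.18,-0.03,0,0,0,0,0.7],[0,0,0,0,0,0,0.7],[0,0,0,0,0,0,0.7],[0,0,0,0,0,0,0.7],[0,0,0,0,0,0,0.7],[0,0,0,0,0,0,0.7]]]'; python3 rk.py 0 32
python3 - <<'E'
from h import *
c=optics.camera("scene"); cv2.imwrite("pics/s8.png",cv2.resize(c["image"][170:250,130:220,::-1],None,fx=7,fy=7,interpolation=cv2.INTER_CUBIC))
cv2.imwrite("pics/s8f.png",c["image"][:,:,::-1])
c=optics.camera("wrist"); cv2.imwrite("pics/w8.png",c["image"][:,:,::-1])
c=optics.camera("top"); cv2.imwrite("pics/t8.png",c["image"][:,:,::-1])
E
python3 rk.py 0 32
```

```text
time: 20.73
ee_pos: [0.6077, -0.218, 0.0933]
tool_rot: [0.79, -0.613, 0.002, 0.002]
ft_force: [0.6, -0.8, -1.8]
opening: 0.503
t 20.73 F(sx,sy,z) [ 0.4 -0.9 -1.8] open 0.503
theta 0.005  other rot sy 0.002 z 0.000 foot shift mm sx 0.4 sy 1.8 lift 32.8 wristM [0. 0. 0.]
-> 0.0 0.032 shift [0.07 0.02 0.03] turn [ 0.02 -0.06  0.  ]
t 20.88 F(sx,sy,z) [ 0.1  0.8 -1.3] open 0.496
theta 0.005  other rot sy 0.001 z 0.000 foot shift mm sx 0.5 sy 1.8 lift 32.8 wristM [0. 0. 0.]
-> 0.0 0.032 shift [0.07 0.02 0.03] turn [ 0.02 -0.06  0.  ]
```

View pics/s8.png

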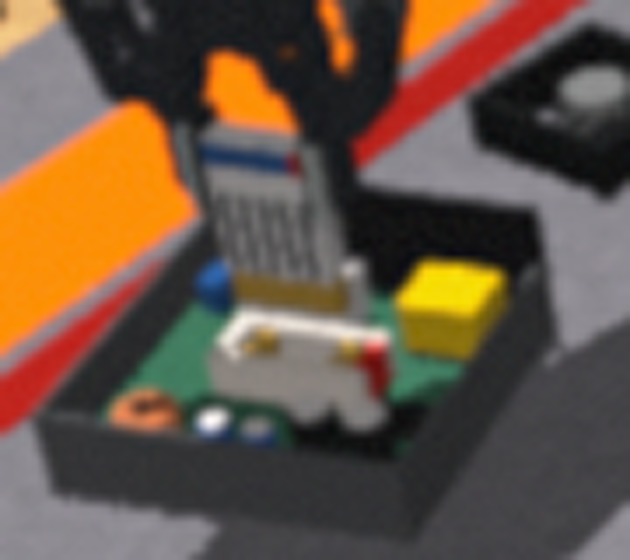

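View pics/s8f.png

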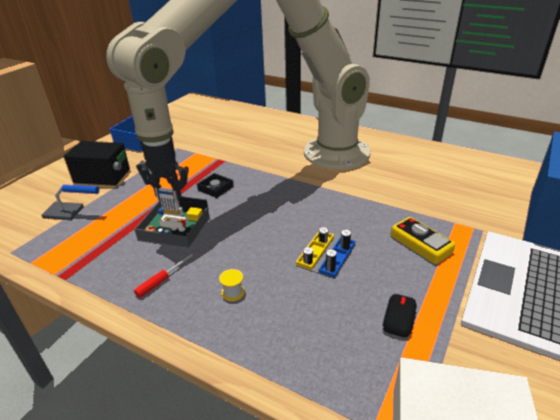

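View pics/w8.png

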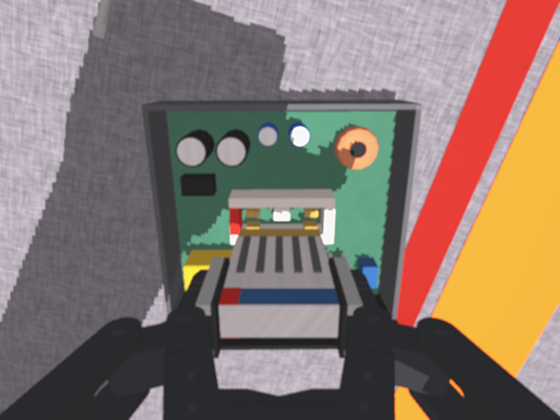

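View pics/t8.png

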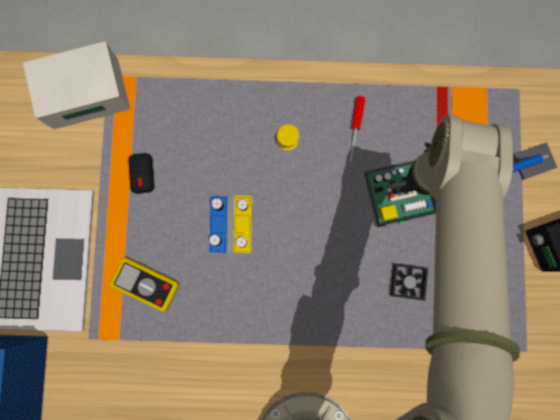

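```bash
python3 - <<'E'
from h import *
c=optics.camera("scene"); a=np.radians(14.4); sx=np.array([np.cos(a),np.sin(a),0]); sy=np.array([-np.sin(a),np.cos(a),0])
f=np.array([.6077,-.218,0])
for z in (.04,.045,.051):
  print(z,[((proj(c,f+sx*.004+s*sy*.022+[0,0,z])-[130,170]+.5)*7-.5).round(0).tolist() for s in (-1,1)],[((proj(c,f+sx*.007+s*sy*.022+[0,0,z+.076])-[130,170]+.5)*7-.5).round(0).tolist() for s in (-1,1)])
E
python3 rk.py 0 32
```

```text
0.04 [[248.0, 324.0], [352.0, 340.0]] [[206.0, 164.0], [314.0, 178.0]]
0.045 [[245.0, 314.0], [350.0, 329.0]] [[203.0, 152.0], [312.0, 167.0]]
0.051 [[242.0, 301.0], [347.0, 316.0]] [[200.0, 139.0], [309.0, 153.0]]
t 20.93 F(sx,sy,z) [-0.4  0.5 -1.7] open 0.499
theta 0.005  other rot sy 0.001 z 0.000 foot shift mm sx 0.5 sy 1.8 lift 32.9 wristM [ 0. -0.  0.]
-> 0.0 0.032 shift [0.07 0.02 0.03] turn [ 0.02 -0.06  0.  ]
```

The blade's lower edge projects where seen, near (240,303) and (345,318), so the foot is about 20 mm above the mouth. Handing in.

```bash
python3 -c "
from station import ctrl; print(ctrl.close_job())"
```

```text
the job is handed in; nothing more can be done
None
```

The job is done and handed in at about 21 s of the 64 s allowed; the hand-in gave no verdict.

- **Capacitors:** The long one stands in the blue row and the short one in the yellow row. Both are upright and released in the pocket nearest the robot. The long one sits about 4–5 mm off the row's middle line, against a limit of 12 mm. In the last pictures the stored capacitors and the other items look unmoved.
- **Rocking:** I gripped the module across its width with 80 N and rocked it by about +0.14, -0.12, +0.12, -0.14 and +0.11 rad, easing it up 2–3 mm with most swings. It came free on the swing back.
- **Pull on the board:** The highest pull I read was about 15 N, against the 23 N limit. I only read it at the end of each move, so a brief higher peak could have been missed.
- **Final hold:** The module is upright to within about 0.01 rad and centred to within about 2 mm of the slot. Its blade edge is about 20 mm above the mouth, by both the arm's reading and the scene camera. It is still, with only its own weight on the wrist, and looks clear of the supply.

Two readings were off along the way. The estimated foot position drifted up to about 4 mm along the slot while rocking. The force sensor showed no clear contact when the long capacitor was set down, so I judged that from the arm's tilt and confirmed it with the wrist camera.

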